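Fit a magnifier lens and clamp it with its screw ring

ROBOT

A 6-joint arm with a two-finger parallel gripper is mounted at the origin on a cart in front of the work surface, level with it; the furniture and walls round the work are solid. World frame = base frame: x ahead of the robot, y to its left, z up, the work surface at z = 0. Lengths are in mm, angles in rad, forces in N, time in s.
With the tool pointing down it reaches from about 250 to 725 mm from the base axis. Payload 9.7 kg.
Tool frame: the origin (TCP) lies at the very end of the fingers, on their centre line; the grasp point (between the pads) lies 19 mm behind it (env.hold_point_z is the distance from the TCP to the grasp point, in mm); z points along the fingers, y is the line along which they close (so a half turn about z gives the same grasp; the last joint's range is limited). The gripper opens to 85 mm and grips with 20 to 120 N. Pads are 22 mm wide; open, the fingers measure 114 mm over their backs; the gripper's body (76 mm by 85 mm) begins 54 mm behind the grasp point. The pads swing forward as they close: fully open they stand 13 mm farther back than shut.
Start: joints at [1.136, 0.087, 0.176, 1.66, 0, 1.571], TCP at [231.673, 498.823, 231.284] pointing down, gripper open.
Joint ranges: [-3.13, 3.13], [-0.85, 1.81], [-1.15, 1.24], [-2.2, 2.28], [-1.44, 1.52], [-3.14, 3.14]. Speed limits (rad/s): [2.22, 2.22, 2.57, 3.14, 3.14, 3.14].

INTERFACE

Orientations are given as a 3x3 rotation matrix whose columns are the frame's x, y, z axes.
In Python, from bench import env gives the robot as it stands. The module is installed in compiled form; this text tells all that it offers.
- The arm moves only by the tool run_rows, called as a command line: name --argument value ..., lists and objects as JSON in quotes. Schema: {"type":"object","properties":{"offsets":{"type":"array","items":{"type":"array","items":{"type":"array","items":{"type":"number"},"minItems":5,"maxItems":5},"minItems":1,"maxItems":20},"minItems":1,"maxItems":1},"only":{"type":"string"},"quiet":{"type":"boolean"},"lines":{"type":"string"}},"required":["offsets"],"additionalProperties":false}. offsets is a list that holds a single list of rows (three levels of brackets), with 1 to 20 rows, each of 5 numbers: dx, dy, dz in shares of the most that a row can go, 1 being 62.5 mm, then a turn about the tool's z in a scale on which 1.0 is 2 pi rad, then the finger opening in mm; each row shifts and turns the commanded pose from where the row before left it, along the tool's axes as they then stand; what a row does not reach is not made up. A row lasts 1/8 s, in which the tool goes at most 62.5 mm and 0.188 rad, less where a joint would pass 70% of its speed; a pose out of reach is approached as far as the arm can. The fingers move at their own pace and stop on an object; the grip force is fixed at half the most. Time passes only in rows, so rows that do not move let the fingers close. The tool returns the time, the measured TCP pose, the force, the opening and the grip force at its end. only (a regular expression) keeps the lines of the reply that match it, lines (a string "A,B") keeps lines A to B, and quiet returns only ok. No shift or turn number may pass 1 either way. Input that does not fit is refused with a message, and nothing moves.
- env.get_state(): the state, without advancing time (a new reading comes with each control period).
- env.grab_frame(name): name is "scene" or "top" or "wrist"; returns (picture, depth): 384x512x3 uint8, red, green, blue; 384x512 float32, mm along the optical axis (not along the pixel's ray), 0 where there is no reading.
- env.get_calibration(name): a dict with "vertical_fov" (degrees; the focal length in pixels is half the picture's height over the tangent of half this angle, whatever the lens; pixels are square), "cx", "cy" (the principal point, pixels), "rvec" (rotation vector, rad) and "tvec" (3), from world to camera coordinates, as OpenCV has them. Camera axes: x right, y down, z forward; pixel columns grow to the right and rows downward; lengths in mm; the calibration is good to about 2 mm. A picture is of the moment at which its call begins: read the wrist's pose just before it. get_calibration takes no time and is no camera call; for the wrist camera it gives the pose at the moment of the call.
- env.job_done(): hands the job in; it is judged then, once.
The state is a dict: "clock": time; "q": joint angles; "qvel": joint speeds; "joint_torque": joint torques, N m; "ee_pos": TCP position; "orientation": TCP orientation; "wrist_force": force on the tool from outside, world axes, zero at the start; "ft_torque": the same for the moment, N m; "opening": finger opening in mm; "gripper_force": force on a finger pad.
Only numpy, scipy, OpenCV 4.12 (cv2) and the standard library are available. Lean on these libraries where they do the work, as an engineer would, in place of code of your own. Each camera call takes 0.05 s, during which the arm holds its last target. There are 200 camera calls.

TASK

Assemble the bench magnifier: lay the glass lens gently in the open barrel, then the red spacer on top of it, both flat. Then put the brass retaining ring in with its lugs down in the barrel's two slots and screw it clockwise (seen from above) until it stops, so that it clamps the stack, and let go. Leave the other things on the table where they are.

Things in the scene. Friction and masses are not known exactly. Their poses are not given: they have to be found in the camera images.
- barrel: Upright aluminium lens barrel, fixed to the table by a dark round foot (104 mm across, 5 mm high). Origin: centre of the foot's underside, z up. Bore 60 mm, outside 82 mm, rim 46.5 mm above the origin, chamfered inside. Two finger slots, open at the top, face its +y and -y; the wall between them is two arcs of 110 degrees round +x and -x
- barrel_slot (a point): middle of the mouth of the slot on the barrel's +y side, 36 mm from the axis, at rim height; the other is on the -y side. Slots are 34 mm wide at the bore, 47 mm at the outside, and run down to the foot (floor 5 mm above the barrel's origin): gripper fingers fit in them beside a 57 mm part
- barrel_thread (a point): on the barrel's axis, 40.5 mm above its origin: height of the level end of the thread ledges inside both wall arcs. A ledge's underside starts at the slot 44.5 mm above the origin, falls 4 mm in 35 degrees, then is level up to a solid stop. Lugs run under them as the ring turns clockwise seen from above; the other way is blocked
- lens_seat (a joint): how far the sprung black seat in the bottom of the barrel is pushed down, m: 0 is up (start; seat top 12 mm above the barrel's origin), 0.0035 is bottomed. The spring gives 3 N at 0 and 2 N more for each mm. With the stack clamped by the ring it reads about 0.0025
- lens: clear glass lens in a dark steel cell: flat disc, 57 mm diameter, 14 mm thick, same both ways up. Origin: centre of its underside, z up. Lies flat on the table; about 50 g
- spacer: red plastic spacer: plain short tube, 57 mm outside, 45 mm inside, 12 mm high, same both ways up. Origin: centre of its underside. Lies flat on the table; 30 g
- retaining_ring: brass retaining ring, 30 mm high, upright on the table, about 80 g. Origin: centre of its underside, z up. Lower body 57 mm diameter, 12 mm high. Goes in with its x axis along the barrel's y axis (either way round, 15 degrees to spare), rests on the spacer 38 mm above the barrel's origin, stops after about 82 degrees clockwise, 35.5 mm above it. Press it down 2.5 mm (8 N) as or before it turns
- ring_grip (a point): on the retaining ring's axis, 21 mm above its underside: middle of its round knurled collar (48 mm diameter, from 12 to 30 mm above the underside). Grip the collar with the fingertips 13 mm or more above the underside, so that they stay above the barrel's rim
- ring_lug (a point): middle of the lug on the retaining ring's +x side, 33 mm from its axis; the other is on its -x side. Lugs are 10 mm wide, 5 mm high, flush with the underside, and reach out to 36 mm from the axis
- eraser: pale eraser 42x19x12 mm, bystander; origin under its centre
- pin_vise: yellow pin vise, 108 mm long, 11 mm thick, bystander; origin under its centre
- thread_spool: wooden spool of red thread, 31 mm diameter, 40 mm high, bystander; origin under its centre
- polish_bar: green block of polish 78x28x24 mm, bystander; origin under its centre

How it is judged (in metres and radians):
On the way, in this order (a step that is already met when the one before it is completed fails the run):
1. the lens lies flat on the seat in the barrel, let go (horizontal distance between lens and barrel below 0.004 m and z of lens in the frame of barrel between 0.0085 and 0.014 m and angle between the z axis of lens and the z axis of barrel, either way round below 0.08 rad and contact force between the fingers and lens below 0.05 N), for 0.2 s.
2. the spacer lies flat on the lens in the barrel, let go (horizontal distance between each of lens, spacer and barrel below 0.004 m and z of lens in the frame of barrel between 0.0085 and 0.014 m and angle between the z axis of each of lens, spacer and the z axis of barrel, either way round below 0.08 rad and z of spacer in the frame of barrel between 0.0225 and 0.028 m and contact force between the fingers and spacer below 0.05 N), for 0.2 s.
3. the retaining ring is screwed down and the sprung seat pushed down (horizontal distance between retaining_ring and barrel below 0.004 m and z of retaining_ring in the frame of barrel between 0.034 and 0.0372 m and angle between the z axis of retaining_ring and the z axis of barrel, either way round below 0.08 rad and angle between retaining_ring's own z axis and vertical below 0.1 rad and angle between the x axis of retaining_ring and the x axis of barrel, either way round below 0.35 rad and value of joint lens_seat above 0.0018 m), for 0.2 s.
At the end, for the whole second after the job is handed in: Lens, spacer and ring in this order in the barrel, within 4 mm of its axis, level within 0.08 rad; ring turned to within 0.35 rad of the barrel's x axis, underside 34 to 37.2 mm above its origin, seat pushed down over 1.8 mm; ring released, at rest (all of step 3 and horizontal distance between each of lens, spacer and barrel below 0.004 m and z of lens in the frame of barrel between 0.0072 and 0.0112 m and angle between the z axis of each of lens, spacer and the z axis of barrel, either way round below 0.08 rad and z of spacer in the frame of barrel between 0.0212 and 0.0252 m and contact force between the fingers and retaining_ring below 0.05 N and linear speed of retaining_ring below 0.02 m/s); the robot touches nothing.
It fails at once if the eraser is moved more than 30 mm (distance of eraser from where it was at the start of the episode above 0.03 m).
It fails at once if the pin_vise is moved more than 30 mm (distance of pin_vise from where it was at the start of the episode above 0.03 m).
It fails at once if the thread_spool is moved more than 30 mm (distance of thread_spool from where it was at the start of the episode above 0.03 m).
It fails at once if the polish_bar is moved more than 30 mm (distance of polish_bar from where it was at the start of the episode above 0.03 m).
It fails at once if the lens is struck or pressed into the barrel with more than 60 N (contact force between lens and barrel above 60 N).
It also fails if it takes over 64 s, if anything falls off the work surface, if the arm or the gripper's body presses on something with over 40 N, if the wrist force passes 120 N, or if a joint passes its speed limit or range.

## Working session

There is one attempt and no reset: what is moved stays moved. The work goes in short steps, Python scripts to look and compute and a tool call to move; the robot and the scene stay as the last step left them, time stands still between calls to the robot, and variables do not carry over. Pictures are saved under pics/ and viewed, at most 15 in all, crops included, and the job is handed in when it is done.

```bash
mkdir -p pics
```

Create h.py:
```python
import numpy as np, cv2
from bench import env
def cal(n):
    c=env.get_calibration(n); f=192/np.tan(np.radians(c["vertical_fov"])/2)
    R=cv2.Rodrigues(np.array(c["rvec"],float))[0]; t=np.array(c["tvec"],float).ravel()
    return f,c["cx"],c["cy"],R,t
def cloud(n,d,c=None):
    f,cx,cy,R,t=c or cal(n); v,u=np.mgrid[:384,:512]
    P=np.stack([(u-cx)/f*d,(v-cy)/f*d,d],-1)
    return (P-t)@R
def onplane(n,u,v,z,c=None):
    f,cx,cy,R,t=c or cal(n); o=-R.T@t; r=R.T@np.array([(u-cx)/f,(v-cy)/f,1]); return o+r*(z-o[2])/r[2]
def proj(n,p,c=None):
    f,cx,cy,R,t=c or cal(n); q=R@np.array(p,float)+t; return q[0]/q[2]*f+cx,q[1]/q[2]*f+cy
```

Run:
```python
from h import *
s=env.get_state(); print(s)
for n in("top","scene"):
    im,d=env.grab_frame(n); np.save(f"{n}.npy",d); cv2.imwrite(f"pics/{n}.png",im[:,:,::-1]); print(n,env.get_calibration(n),(d==0).mean())
```

```text
{'clock': 0.0, 'q': array([ 1.13600810e+00,  8.74956393e-02,  1.75121640e-01,  1.65982076e+00,
       -9.69261721e-06,  1.57082320e+00]), 'qvel': array([ 1.80537060e-03,  2.79885859e-04, -5.45407975e-04, -9.17804927e-05,
        9.14020004e-04, -1.60385609e-03]), 'joint_torque': array([ 5.94907324e-04, -5.20390248e+01,  4.64797390e+01,  1.62436691e-02,
       -1.36020995e-05, -3.76036098e-06]), 'ee_pos': array([231.57148141, 498.60872596, 230.55712046]), 'orientation': array([[-9.06947955e-01,  4.21242295e-01, -5.80252732e-04],
       [ 4.21242694e-01,  9.06947062e-01, -1.27239999e-03],
       [-9.73018200e-06, -1.39842780e-03, -9.99999022e-01]]), 'wrist_force': array([-0.28475837,  0.06029874, -0.48112158]), 'ft_torque': array([-0.01161385,  0.05801644,  0.03557648]), 'gripper_force': 0.0, 'opening': 85.32828761232786}
top {'vertical_fov': 45.85767415378824, 'cx': 263.9723745750538, 'cy': 192.12423498841864, 'rvec': array([ 2.22744298, -2.19437787,  0.0502696 ]), 'tvec': array([ 38.35311252, 578.11593268, 941.04009017])} 0.003926595052083333
scene {'vertical_fov': 43.3870445384608, 'cx': 259.4406578909829, 'cy': 191.7526951315779, 'rvec': array([ 1.06036585, -2.18831537,  1.1739619 ]), 'tvec': array([416.08826268, 269.56996135, 770.03059883])} 0.004099527994791667
```

View pics/top.png

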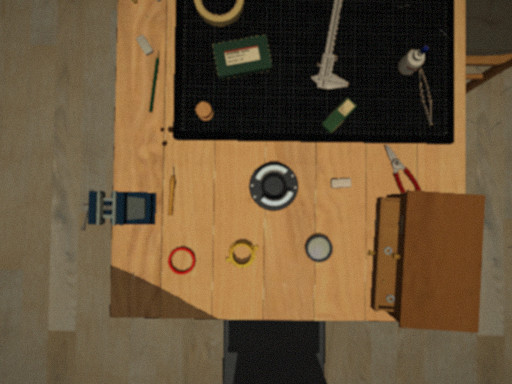

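View pics/scene.png

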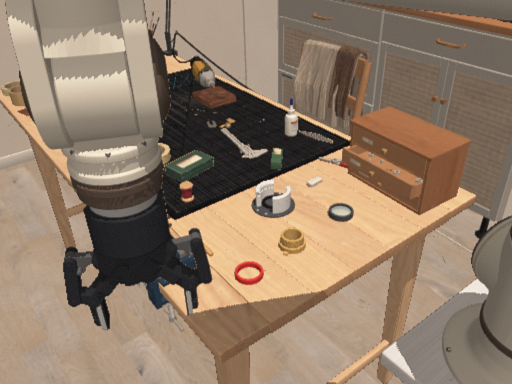

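The top view shows barrel (273,186), lens (318,247), ring (242,252) with lugs, spacer (182,260), pin vise (172,195) and eraser (341,183). The robot side is at the bottom.

Run:
```python
from h import *
d=np.load("top.npy"); P=cloud("top",d); im=cv2.imread("pics/top.png"); hsv=cv2.cvtColor(im,cv2.COLOR_BGR2HSV)
print("base",proj("top",[0,0,0]),"tcp",proj("top",[231,498,230]))
def show(n,u,v,r,zlo,zhi):
    y,x=np.mgrid[:384,:512]; m=((x-u)**2+(y-v)**2<r*r)&(P[...,2]>zlo)&(P[...,2]<zhi)
    q=P[m]; c,rad=cv2.minEnclosingCircle(q[:,:2].astype(np.float32)); print(n,m.sum(),"mean",q.mean(0).round(1),"circ",np.round(c,1),round(rad,1),"z",np.percentile(q[:,2],[5,50,95]).round(1))
    return q
print("table",P[290,300],P[215,200])
show("lens",318,247,20,7,25); show("spacer",182,260,20,6,25); show("ring",242,252,22,20,40); r=show("ringall",242,252,24,2,40)
show("barrel",273,186,32,38,60); show("foot",273,186,34,2,60)
cv2.imwrite("pics/crop.png",cv2.resize(im[150:280,160:350],None,fx=4,fy=4,interpolation=cv2.INTER_CUBIC))
```

```text
base (np.float64(282.4711643068113), np.float64(470.96588243331837)) tcp (np.float64(-24.662844489315717), np.float64(403.6765132608451))
table [373.82046779 -31.51899639   3.55870638] [5.27526565e+02 1.80928818e+02 6.99089790e-02]
lens 586 mean [461.8 -67.2  12.3] circ [462.  -67.7] 28.7 z [ 8.4 12.2 16.5]
spacer 232 mean [432.6 217.1  11.6] circ [432.5 217.5] 28.2 z [ 7.6 11.7 14.7]
ring 191 mean [448.   92.5  29.5] circ [448.   92.4] 24.4 z [23.5 29.9 32.6]
ringall 653 mean [450.5  90.6  13.2] circ [451.8  91.3] 49.4 z [ 2.2 10.6 31.7]
barrel 374 mean [590.7  28.7  46.7] circ [590.5  28.7] 40.9 z [43.5 46.9 49.4]
foot 2216 mean [590.4  28.3  13.2] circ [590.9  28.1] 71.5 z [ 2.4  6.1 47.8]
```

View pics/crop.png

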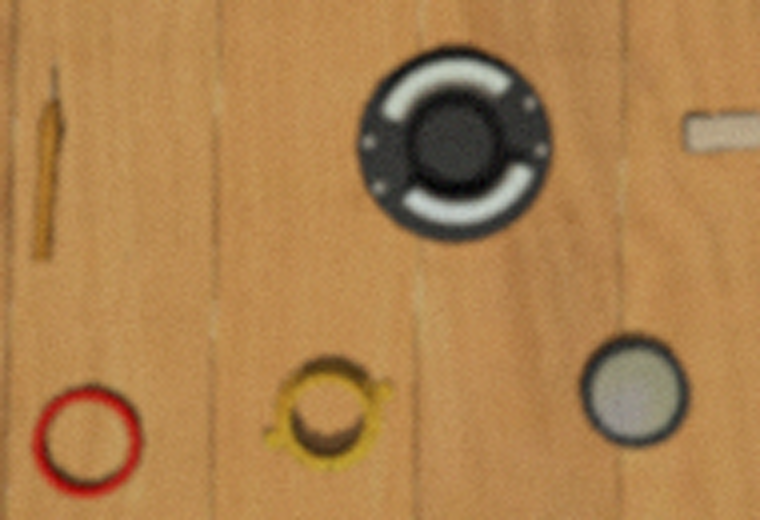

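The crop shows the barrel arcs centred near crop (447,85) and (467,190), with slots at left and right. The ring lugs are at crop (272,437) and (388,388). Next I measure both angles.

Run:
```python
from h import *
d=np.load("top.npy"); P=cloud("top",d); im=cv2.imread("pics/top.png"); hsv=cv2.cvtColor(im,cv2.COLOR_BGR2HSV).astype(int)
c=cal("top")
bar=(im.min(2)>120)&(hsv[...,1]<70); bar[:160]=0;bar[212:]=0;bar[:,:248]=0;bar[:,298:]=0
n,l,st,ce=cv2.connectedComponentsWithStats(bar.astype(np.uint8))
pts=[]
for i in range(1,n):
    if st[i,4]>40: p=onplane("top",*ce[i],46.5,c); pts.append(p); print("arc",ce[i],st[i,4],p.round(1))
v=pts[0]-pts[1]; print("barrel x yaw deg",np.degrees(np.arctan2(v[1],v[0])),np.linalg.norm(v[:2]),(pts[0]+pts[1])/2)
# ring: gold mask
b,g,r=[im[...,i].astype(int) for i in range(3)]
gold=(hsv[...,1]>165)&(hsv[...,0]>17)&(hsv[...,0]<35);gold[:225]=0;gold[280:]=0;gold[:,:215]=0;gold[:,270:]=0
v_,u_=np.nonzero(gold); Q=np.array([onplane("top",a,b,5,c)[:2] for a,b in zip(u_,v_)]); D=Q-[448,92.4]
R=np.linalg.norm(D,axis=1)
for k in np.argsort(-R)[:26]: print(u_[k],v_[k],R[k].round(1),np.degrees(np.arctan2(D[k,1],D[k,0])).round(0))
for n,p in [("lens",(462,-67.5)),("spacer",(432.5,217.3)),("ring",(448,92.4)),("barrel",(590.6,28.7))]:
    print(n,np.hypot(*p))
s=env.get_state(); R=s["orientation"]; print((R.T@(np.array([462,-67.5,200])-s["ee_pos"])).round(1), np.degrees(np.arctan2(R[1,1],R[0,1])))
print(env.get_calibration("wrist")); f,cx,cy,Rw,t=cal("wrist"); o=-Rw.T@t; print("cam in tool",R.T@(o-s["ee_pos"]), R.T@Rw.T)
```

```text
arc [270.15976331 170.17751479] 169 [620.7  35.6  46.5]
arc [277.24260355 200.04142012] 169 [560.7  20.5  46.5]
barrel x yaw deg 14.142003747058016 61.83035417725898 [590.70115632  28.08438813  46.5       ]
257 246 36.5 -63.0
256 245 35.6 -59.0
257 247 35.6 -66.0
257 248 34.8 -69.0
256 246 34.6 -62.0
226 260 34.6 113.0
257 249 34.2 -73.0
226 259 33.9 110.0
256 247 33.7 -65.0
227 261 33.5 118.0
226 258 33.2 106.0
256 248 32.9 -68.0
255 246 32.8 -60.0
227 260 32.7 114.0
256 249 32.2 -71.0
227 259 31.9 111.0
255 247 31.8 -63.0
228 261 31.7 119.0
227 258 31.2 107.0
254 246 31.0 -58.0
255 248 30.9 -67.0
228 260 30.8 116.0
227 257 30.7 104.0
255 249 30.2 -70.0
251 243 30.1 -41.0
228 259 29.9 112.0
lens 466.9049689176589
spacer 484.020185529488
ring 457.42951369582613
barrel 591.2969220281803
[-447.5 -416.4   31.1] 65.0873892204099
{'vertical_fov': 61.447054894289714, 'cx': 255.35322262002808, 'cy': 193.2215907304042, 'rvec': array([-2.40430041, -1.53562087, -0.25496455]), 'tvec': array([-550.50029615,  -42.70667342,  381.14443969])}
cam in tool [  83.28640505    0.55175677 -143.68954976] [[ 7.52109635e-04 -9.46228855e-01 -3.23497124e-01]
 [ 9.99999254e-01  4.00334256e-04  1.15395539e-03]
 [-9.62398905e-04 -3.23497750e-01  9.46228450e-01]]
```

The rows are not in the units I measure in: shifts go in shares of 62.5 mm and turns go in shares of 2 pi rad. I convert before sending: -41 mm is -0.656, 10.5 mm is 0.168, 0.178 rad / 6.2832 = 0.0283.

run_rows --offsets '[[[-0.656,-0.608,0.168,0,85],[-0.656,-0.608,0.168,0,85],[-0.656,-0.608,0.168,0,85],[-0.656,-0.608,0.168,0,85],[-0.656,-0.608,0.168,0,85],[-0.656,-0.608,0.168,0,85],[-0.656,-0.608,0.168,0,85],[-0.656,-0.608,0.168,0,85],[-0.656,-0.608,0.168,0,85],[-0.656,-0.608,0.168,0,85],[-0.6,-0.5824,0.176,0,85],[0,0,0,0.0283,85],[0,0,0,0.0283,85],[0,0,0,0.0283,85],[0,0,0,0.0283,85],[0,0,0,0.0283,85],[0,0,0,0,85],[0,0,0,0,85]]]'

```text
clock: 2.35
ee_pos: [462.0, -67.3, 115.1]
orientation: [[-0.247, 0.969, -0.0], [0.969, 0.247, 0.0], [0.0, -0.0, -1.0]]
wrist_force: [0.4, 0.1, -0.1]
opening: 84.8
gripper_force: 0.0
```

Create w.py:
```python
from h import *
def look(tag):
    s=env.get_state(); c=cal("wrist"); im,d=env.grab_frame("wrist"); cv2.imwrite(f"pics/{tag}.png",im[:,:,::-1]); np.save(tag+".npy",d)
    return s,c,im,d,cloud("wrist",d,c)
def rel(s,p,z=None):
    p=np.array([p[0],p[1],z if z is not None else s["ee_pos"][2]]); return (s["orientation"].T@(p-s["ee_pos"])).round(1)
def yaw(s): R=s["orientation"]; return np.degrees(np.arctan2(R[1,1],R[0,1]))
```

Run:
```python
from w import *
s,c,im,d,P=look("w1"); print(s["ee_pos"].round(1),yaw(s),s["q"].round(2),(d==0).mean())
Z=P[...,2]; X=P[...,:2]
print("table z",np.median(Z[(Z<6)]))
m=(Z>8)&(Z<20)&(np.linalg.norm(X-[462,-67.5],axis=2)<45); q=X[m].astype(np.float32); print(m.sum(),cv2.minEnclosingCircle(q),q.mean(0),np.median(Z[m]))
```

```text
[462.  -67.3 115.1] 14.321101038074335 [-0.14 -0.12 -0.26  1.44  0.    1.18] 0.004180908203125
table z 0.9874785568415667
3825 ((461.9903869628906, -65.08094787597656), 28.50776481628418) [461.89493 -64.47707] 12.454691079273532
```

View pics/w1.png

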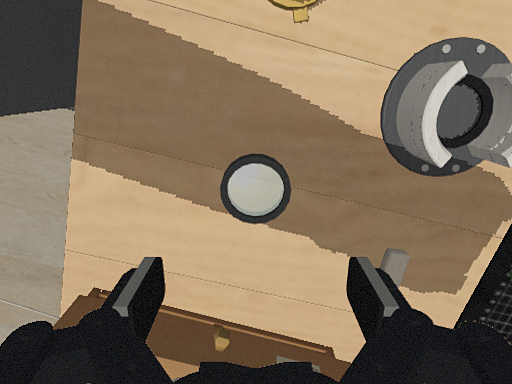

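The lens sits at (255,188) in the wrist image, within 2.5 mm of the top-camera estimate. I'll centre it mechanically by squeezing at this yaw and again at 90 degrees, then calibrate the wrist camera against it.

Converted, 50 mm is 0.8, 14 mm is 0.224.

run_rows --offsets '[[[0.024,0,0.8,0,85],[0,0,0.8,0,85],[0,0,0.224,0,85],[0,0,0,0,85],[0,0,0,0,50],[0,0,0,0,50],[0,0,0,0,50],[0,0,0,0,50],[0,0,0,0,50],[0,0,0,0,50]]]'

```text
clock: 3.65
ee_pos: [463.1, -66.1, 3.8]
orientation: [[-0.244, 0.97, 0.003], [0.97, 0.244, -0.001], [-0.001, 0.003, -1.0]]
wrist_force: [-2.6, 1.2, 11.4]
opening: 53.9
gripper_force: 60.8
```

Converted, -2 mm is -0.032, -0.175 rad / 6.2832 = -0.0279.

run_rows --offsets '[[[0,0,-0.032,0,85],[0,0,0,0,85],[0,0,0,0,85],[0,0,0,0,85],[0,0,0,-0.0279,85],[0,0,0,-0.0279,85],[0,0,0,-0.0279,85],[0,0,0,-0.0279,85],[0,0,0,-0.0279,85],[0,0,0,-0.0277,85],[0,0,0,-0.0277,85],[0,0,0,-0.0277,85],[0,0,0,-0.0277,85],[0,0,0,0,85],[0,0,0,0,50],[0,0,0,0,50],[0,0,0,0,50],[0,0,0,0,50],[0,0,0,0,50],[0,0,0,0,50]]]'

```text
clock: 6.15
ee_pos: [462.0, -65.9, 4.0]
orientation: [[-0.97, -0.242, 0.001], [-0.242, 0.97, -0.0], [-0.001, -0.0, -1.0]]
wrist_force: [-2.1, 1.1, 6.8]
opening: 53.9
gripper_force: 61.8
```

Run:
```python
from w import *
s,c,im,d,P=look("w2"); print(s["ee_pos"],yaw(s))
```

```text
[461.97027467 -65.91493114   3.98978625] 103.99551914243096
```

View pics/w2.png

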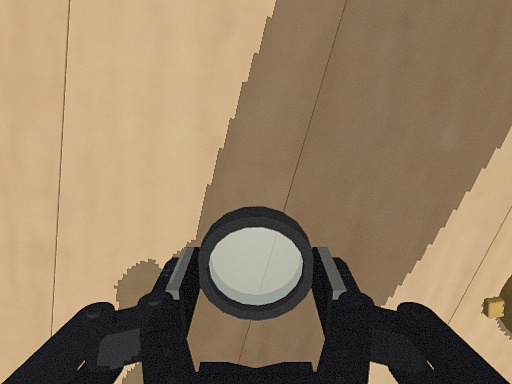

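The lens is held flat between the pads, centred at about (256,263). Next I open, rise and calibrate the camera.

Converted, -60 mm is -0.96, -50 mm is -0.8.

run_rows --offsets '[[[0,0,-0.024,0,85],[0,0,0,0,85],[0,0,0,0,85],[0,0,-0.8,0,85],[0,0,-0.96,0,85],[0,0,0,0,85],[0,0,0,0,85]]]'

```text
clock: 7.08
ee_pos: [461.7, -65.9, 114.4]
orientation: [[-0.97, -0.244, -0.0], [-0.244, 0.97, 0.0], [0.0, 0.0, -1.0]]
wrist_force: [-0.2, -0.5, -0.1]
opening: 85.1
gripper_force: 0.0
```

Run:
```python
from w import *
s,c,im,d,P=look("w3"); print(s["ee_pos"].round(2),yaw(s))
Z=P[...,2]; X=P[...,:2]
m=(Z>8)&(Z<20)&(np.linalg.norm(X-[462,-65.5],axis=2)<40); q=X[m].astype(np.float32); cc,r=cv2.minEnclosingCircle(q); print(cc,r,q.mean(0),"rel",rel(s,cc),np.median(Z[m]),np.median(Z[(Z<6)]))
# edge contour ellipse on plane z=14
g=cv2.cvtColor(im,cv2.COLOR_RGB2GRAY); k=((cv2.cvtColor(im,cv2.COLOR_RGB2HSV)[...,1]<60)).astype(np.uint8); k[260:]=0;k[:120]=0
n,l,st,ce=cv2.connectedComponentsWithStats(k); print([(st[i],ce[i].round(1)) for i in range(1,n) if st[i,4]>800])
```

```text
[461.71 -65.87 114.43] 104.09806258050014
(463.4342041015625, -64.86121368408203) 28.633501052856445 [462.7204  -64.91381] rel [-1.9  0.6 -0. ] 12.564919998040226 1.225532993193048
[(array([ 220,  158,   71,   69, 3786], dtype=int32), array([255.4, 192.3]))]
```

Converted, -49.5 mm is -0.792, 20.6 mm is 0.3296.

run_rows --offsets '[[[-0.792,0.3296,-0.24,0,85],[-0.792,0.3296,-0.24,0,85],[-0.792,0.3296,-0.08,0,85],[0,0,0,0,85],[0,0,0,0,85],[0,0,0,0,85]]]'

```text
clock: 7.88
ee_pos: [589.8, 29.6, 149.4]
orientation: [[-0.97, -0.243, -0.001], [-0.243, 0.97, -0.0], [0.001, 0.0, -1.0]]
wrist_force: [0.1, -0.2, 0.0]
opening: 85.1
gripper_force: 0.0
```

Run:
```python
from w import *
s,c,im,d,P=look("w4"); print(s["ee_pos"].round(2),yaw(s))
Z=P[...,2]; X=P[...,:2]
m=(Z>43)&(Z<52)&(np.linalg.norm(X-[590.6,30],axis=2)<60); q=X[m].astype(np.float32); cc,r=cv2.minEnclosingCircle(q); print(m.sum(),cc,r,q.mean(0),"rel",rel(s,cc),np.median(Z[m]))
n,l,st,ce=cv2.connectedComponentsWithStats(m.astype(np.uint8))
p=[X[l==i].mean(0) for i in range(1,n) if st[i,4]>150]; print(p)
v=p[0]-p[1]; print(np.degrees(np.arctan2(v[1],v[0])))
m=(Z>2.5)&(Z<9)&(np.linalg.norm(X-[590.6,30],axis=2)<56); q=X[m].astype(np.float32); print("foot",cv2.minEnclosingCircle(q))
```

```text
[589.79  29.57 149.44] 104.05930998407835
2321 (590.836181640625, 31.112930297851562) 41.311485290527344 [588.1351    30.318201] rel [-1.4  1.2 -0. ] 47.43179134241022
[array([560.50219935,  23.5553474 ]), array([619.50357001,  37.99559659])]
-166.24752103248184
foot ((590.2825927734375, 30.175518035888672), 55.670745849609375)
```

View pics/w4.png

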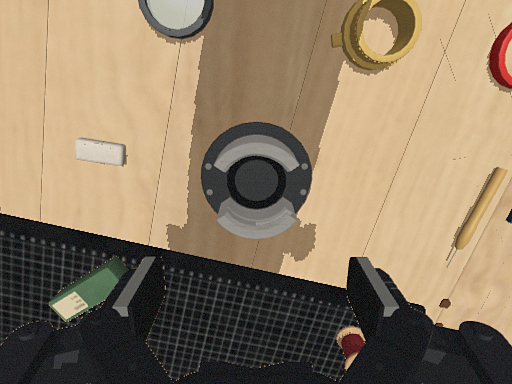

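The barrel is seen squarely at (257,180), with slots left and right along tool y. I'll refine both centres with ray-cast contours.

Run:
```python
from w import *
from scipy.optimize import least_squares
f,cx,cy,R0,t0=cal("wrist"); s=env.get_state(); T=s["orientation"]; 
A=R0@T; b=R0@s["ee_pos"]+t0   # tool->cam
def tool_pts(uv,depth_tool):   # ray to plane z_tool
    r=np.c_[(uv[:,0]-cx)/f,(uv[:,1]-cy)/f,np.ones(len(uv))]@A; o=-A.T@b
    return (o+r*((depth_tool-o[2])/r[:,2])[:,None])[:,:2]
def fit(p,r):
    return least_squares(lambda a:np.hypot(*(p-a[:2]).T)-r,p.mean(0),loss="soft_l1",f_scale=.3).x
im=cv2.imread("pics/w3.png"); k=(cv2.cvtColor(im,cv2.COLOR_BGR2HSV)[...,1]<60).astype(np.uint8); k[260:]=0;k[:120]=0
l=cv2.connectedComponents(k)[1]; k=(l==l[192,255]).astype(np.uint8)
h=max(cv2.findContours(k,0,cv2.CHAIN_APPROX_NONE)[0],key=len)[:,0]
p=tool_pts(h.astype(float),114.43-14); a=fit(p,28.5); print("lens",a,np.std(np.hypot(*(p-a).T)),np.hypot(*(p-a).T).mean())
im=cv2.imread("pics/w4.png"); d=np.load("w4.npy"); P=cloud("wrist",d); Z=P[...,2]
m=((Z>43)&(Z<52)&(np.linalg.norm(P[...,:2]-[590.6,30],axis=2)<60)).astype(np.uint8)
m=cv2.morphologyEx(m,cv2.MORPH_OPEN,np.ones((3,3)))
v,u=np.nonzero(m); p=tool_pts(np.c_[u,v].astype(float),149.44-46.5)
for c0 in [np.array([-1.4,1.2])]:
    for it in range(5):
        D=p-c0; ang=np.arctan2(*D.T); r=np.hypot(*D.T); bins=np.digitize(ang,np.linspace(-np.pi,np.pi,73))
        o=[];i_=[]
        for bb in np.unique(bins):
            j=np.nonzero(bins==bb)[0]
            if len(j)>15: o.append(p[j[r[j].argmax()]]); i_.append(p[j[r[j].argmin()]])
        o=np.array(o); i_=np.array(i_); F=lambda q,c:np.hypot(*(q-c).T)
        x=least_squares(lambda a:np.r_[F(o,a[:2])-a[2],F(i_,a[:2])-a[3]],[*c0,41,31],loss="soft_l1",f_scale=.5).x; c0=x[:2]
    print("barrel",x,len(o))
```

```text
lens [-0.93313546  0.70411314] 0.602731338256967 28.201427702018314
barrel [-0.7464073   1.43897031 41.08338244 29.8170413 ] 44
```

Converted, 50 mm is 0.8, 48.7 mm is 0.7792.

run_rows --offsets '[[[0.7792,-0.328,0.176,0,85],[0.7792,-0.328,0.176,0,85],[0.7792,-0.3296,0.1824,0,85],[0,0,0.8,0,85],[0,0,0.72,0,85],[0,0,0.256,0,85],[0,0,0,0,85],[0,0,0,0,50],[0,0,0,0,50],[0,0,0,0,50],[0,0,0,0,50],[0,0,0,0,50],[0,0,0,0,50]]]'

```text
clock: 9.55
ee_pos: [465.3, -65.2, 8.0]
orientation: [[-0.97, -0.244, 0.003], [-0.244, 0.97, -0.0], [-0.003, -0.001, -1.0]]
wrist_force: [-4.9, 1.2, 13.2]
opening: 52.5
gripper_force: 60.2
```

Run:
```python
from w import *
s,c,im,d,P=look("w5"); print(s["ee_pos"],s["q"].round(3),s["qvel"].round(3))
Z=P[...,2];X=P[...,:2]
m=(Z>10)&(Z<20)&(np.linalg.norm(X-[463,-65.5],axis=2)<26); q=P[m];A=np.c_[q[:,:2]-q[:,:2].mean(0),np.ones(len(q))]; print("plane",np.linalg.lstsq(A,q[:,2],rcond=None)[0],m.sum())
```

```text
[465.3117559  -65.16459949   7.96984916] [-0.139 -0.076 -0.421  1.222  0.    -0.386] [ 0.001  0.002 -0.    -0.    -0.001 -0.   ]
plane [-7.24044381e-03 -7.46572411e-03  1.26869799e+01] 7545
```

View pics/w5.png

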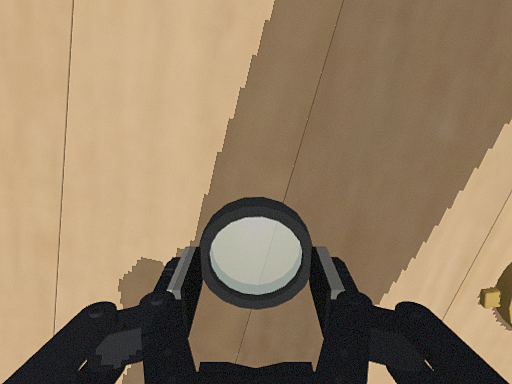

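Lens is held flat (tilt <0.6°) but about 2.3 mm forward of the TCP in tool x. I'll compensate for that at the barrel.

Converted, -50 mm is -0.8, -30 mm is -0.48.

run_rows --offsets '[[[0,0,-0.48,0,50],[0,0,-0.8,0,50],[0,0,-0.16,0,50],[0,0,0,0,50],[0,0,0,0,50]]]'

```text
clock: 10.22
ee_pos: [463.5, -65.0, 94.3]
orientation: [[-0.97, -0.244, -0.002], [-0.244, 0.97, 0.0], [0.001, 0.001, -1.0]]
wrist_force: [-0.9, -0.7, -1.5]
opening: 52.4
gripper_force: 62.7
```

Run:
```python
from w import *
s=env.get_state(); print(s["ee_pos"],rel(s,(592.8,31.0),90))
```

```text
[463.51867137 -64.98208535  94.25332338] [-148.8   61.6    4.1]
```

Converted, -37.8 mm is -0.6048, -37 mm is -0.592.

run_rows --offsets '[[[-0.592,0.2464,0,0,50],[-0.592,0.2464,0,0,50],[-0.592,0.2464,0,0,50],[-0.6048,0.2464,0,0,50],[0,0,0,0,50],[0,0,0,0,50],[0,0,0,0,50]]]'

```text
clock: 11.1
ee_pos: [592.6, 30.3, 95.1]
orientation: [[-0.97, -0.243, -0.001], [-0.243, 0.97, -0.0], [0.001, 0.0, -1.0]]
wrist_force: [-0.4, -0.0, -0.3]
opening: 52.3
gripper_force: 62.7
```

Run:
```python
from w import *
s,c,im,d,P=look("w6"); print(s["ee_pos"],rel(s,(592.8,31.0),90),s["q"].round(2))
R=s["orientation"]; Q=(P-s["ee_pos"])@R
m=(np.abs(Q[...,0]-2)<27)&(np.abs(Q[...,1])<24)&(np.abs(Q[...,2])<25)&(d>0)
q=Q[m]; A=np.c_[q[:,:2],np.ones(len(q))]; print(m.sum(),"toolplane",np.linalg.lstsq(A,q[:,2],rcond=None)[0],np.median(q[:,2]))
cc=cv2.minEnclosingCircle(q[:,:2].astype(np.float32)); print(cc)
```

```text
[592.58496473  30.33371153  95.11492536] [-0.4  0.6  5.1] [ 0.05  0.18  0.02  1.41 -0.   -0.19]
9246 toolplane [ 1.30924415e-02  2.23957852e-03 -4.19353011e+00] -4.008863029811761
((1.821080207824707, 0.5313988327980042), 28.70557403564453)
```

View pics/w6.png

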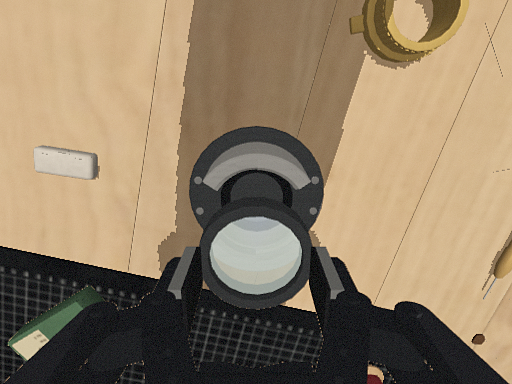

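The lens is held level with its centre at tool (1.8,0.5), over the barrel axis within about 0.6 mm. I correct y and lower it to the rim.

Converted, 15 mm is 0.24, 8 mm is 0.128.

run_rows --offsets '[[[-0.0032,0.0096,0.24,0,50],[0,0,0.24,0,50],[0,0,0.128,0,50],[0,0,0.08,0,50],[0,0,0.08,0,50],[0,0,0,0,50]]]'

```text
clock: 11.9
ee_pos: [593.3, 31.6, 47.1]
orientation: [[-0.97, -0.244, -0.0], [-0.244, 0.97, -0.0], [0.0, 0.0, -1.0]]
wrist_force: [0.1, -0.6, -0.1]
opening: 52.2
gripper_force: 62.7
```

Converted, 10 mm is 0.16, 8 mm is 0.128.

run_rows --offsets '[[[0,0,0.16,0,50],[0,0,0.128,0,50],[0,0,0.08,0,50],[0,0,0.048,0,50],[0,0,0,0,50],[0,0,0,0,50]]]'

```text
clock: 12.65
ee_pos: [593.6, 31.6, 21.7]
orientation: [[-0.97, -0.244, 0.0], [-0.244, 0.97, 0.0], [-0.0, -0.0, -1.0]]
wrist_force: [-0.4, -0.2, -0.6]
opening: 52.6
gripper_force: 62.9
```

run_rows --offsets '[[[0,0,0.0192,0,50],[0,0,0,0,50],[0,0,0,0,68],[0,0,0,0,68],[0,0,0,0,68],[0,0,-0.48,0,68],[0,0,-0.8,0,68],[0,0,-0.8,0,85],[0,0,0,0,85],[0,0,0,0,85]]]'

```text
clock: 13.9
ee_pos: [593.4, 31.5, 149.8]
orientation: [[-0.97, -0.244, -0.0], [-0.244, 0.97, -0.0], [0.0, 0.0, -1.0]]
wrist_force: [0.2, -0.1, -0.4]
opening: 85.1
gripper_force: 0.0
```

Run:
```python
from w import *
s,c,im,d,P=look("w7"); print(s["ee_pos"],yaw(s))
Z=P[...,2];X=P[...,:2]
m=(np.linalg.norm(X-[590.6,30.4],axis=2)<24)&(Z>0)&(Z<45); q=P[m]; A=np.c_[q[:,:2]-[590.6,30.4],np.ones(len(q))]; print("plane",np.linalg.lstsq(A,q[:,2],rcond=None)[0],m.sum(),np.percentile(q[:,2],[5,50,95]))
c2=(432.5,219.3); print("to spacer",rel(s,c2))
```

```text
[593.35735491  31.54085121 149.79889886] 104.10759155302696
plane [-2.18519619e-02 -3.01925148e-02  2.39930180e+01] 2263 [21.7386145  23.81035432 27.2316371 ]
to spacer [110.2 221.3   0. ]
```

Lens top reads 24 mm and level, so it is seated. On to the spacer.

Converted, 44.3 mm is 0.7088, 22 mm is 0.352.

run_rows --offsets '[[[0.352,0.7088,0.112,0,85],[0.352,0.7088,0.112,0,85],[0.352,0.7088,0.112,0,85],[0.352,0.7088,0.112,0,85],[0.352,0.7088,0.112,0,85],[0,0,0,0,85],[0,0,0,0,85],[0,0,0,0,85]]]'

```text
clock: 14.95
ee_pos: [433.2, 218.8, 114.9]
orientation: [[-0.97, -0.242, -0.0], [-0.242, 0.97, -0.0], [0.0, -0.0, -1.0]]
wrist_force: [0.1, 0.7, 0.3]
opening: 84.9
gripper_force: 0.0
```

Run:
```python
from w import *
s,c,im,d,P=look("w8"); print(s["ee_pos"],yaw(s),s["q"].round(2))
h=cv2.cvtColor(im,cv2.COLOR_RGB2HSV); k=(((h[...,0]<8)|(h[...,0]>172))&(h[...,1]>130)).astype(np.uint8); k[280:]=0
n,l,st,ce=cv2.connectedComponentsWithStats(k); i=1+st[1:,4].argmax(); print(st[i])
m=(l==i)&(P[...,2]>7); q=P[m]; cc,r=cv2.minEnclosingCircle(q[:,:2].astype(np.float32)); print("depth",cc,r,np.median(q[:,2]),rel(s,cc))
ct=max(cv2.findContours((l==i).astype(np.uint8),0,cv2.CHAIN_APPROX_NONE)[0],key=len)[:,0]
p=np.array([onplane("wrist",a,b,12,c)[:2] for a,b in ct]); cc,r=cv2.minEnclosingCircle(p.astype(np.float32)); print("ray",cc,r,rel(s,cc),rel(s,p.mean(0)))
```

```text
[433.24142029 218.80002786 114.87540916] 104.03216302941078 [ 0.47 -0.08 -0.22  1.44 -0.    0.22]
[ 222  155   70   68 1678]
depth (406.31341552734375, 211.1383819580078) 54.92561721801758 12.827301781193501 [28.  -0.9  0. ]
ray (431.37298583984375, 219.57566833496094) 28.945154190063477 [1.6 1.2 0. ] [1.7 1.4 0. ]
```

Converted, 50 mm is 0.8, 1.3 mm is 0.0208.

run_rows --offsets '[[[0.0208,0.008,0.8,0,85],[0,0,0.72,0,85],[0,0,0.224,0,85],[0,0,0,0,85],[0,0,0,0,64],[0,0,0,0,64],[0,0,0,0,64],[0,0,0,0,64]]]'

```text
clock: 16.0
ee_pos: [431.5, 219.8, 6.5]
orientation: [[-0.97, -0.244, 0.0], [-0.244, 0.97, 0.0], [-0.001, 0.0, -1.0]]
wrist_force: [-0.3, -0.2, -0.5]
opening: 64.0
gripper_force: 0.0
```

run_rows --offsets '[[[0,0,0,0,50],[0,0,0,0,50],[0,0,0,0,50],[0,0,0,0,50]]]'

```text
clock: 16.5
ee_pos: [431.4, 219.8, 6.2]
orientation: [[-0.97, -0.244, 0.0], [-0.244, 0.97, 0.0], [-0.0, 0.0, -1.0]]
wrist_force: [0.1, 0.1, 2.6]
opening: 50.0
gripper_force: 1.0
```

run_rows --offsets '[[[0,0,0,0,40],[0,0,0,0,40],[0,0,0,0,40]]]'

```text
clock: 16.88
ee_pos: [431.2, 219.6, 6.0]
orientation: [[-0.97, -0.244, -0.0], [-0.244, 0.97, -0.0], [0.0, -0.0, -1.0]]
wrist_force: [0.5, -0.3, -0.1]
opening: 39.6
gripper_force: 0.0
```

Run:
```python
from w import *
s,c,im,d,P=look("w9"); print(s["ee_pos"])
```

```text
[431.19153875 219.62962196   5.98962381]
```

View pics/w9.png

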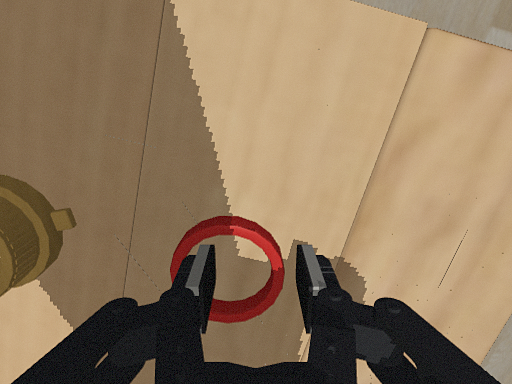

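The fingers rode over the spacer, which has slid left and is centred near (228,270). The tips stand about 6–8 mm above the TCP at this opening, so I'll lift, look again and grip lower.

Converted, -49 mm is -0.784, -40 mm is -0.64.

run_rows --offsets '[[[0,0,-0.32,0,40],[0,0,-0.64,0,60],[0,0,-0.784,0,85],[0,0,0,0,85],[0,0,0,0,85],[0,0,0,0,85],[0,0,0,0,85]]]'

```text
clock: 17.8
ee_pos: [430.9, 219.5, 114.1]
orientation: [[-0.97, -0.244, -0.002], [-0.244, 0.97, -0.001], [0.002, -0.0, -1.0]]
wrist_force: [0.1, 0.0, -0.1]
opening: 85.3
gripper_force: 0.0
```

Create sp.py:
```python
from w import *
import sys
s,c,im,d,P=look(sys.argv[1]); print(s["ee_pos"],yaw(s),s["opening"])
h=cv2.cvtColor(im,cv2.COLOR_RGB2HSV); k=(((h[...,0]<8)|(h[...,0]>172))&(h[...,1]>130)).astype(np.uint8); k[300:]=0
n,l,st,ce=cv2.connectedComponentsWithStats(k); i=1+st[1:,4].argmax(); print(st[i],ce[i])
ct=max(cv2.findContours((l==i).astype(np.uint8),0,cv2.CHAIN_APPROX_NONE)[0],key=len)[:,0]
p=np.array([onplane("wrist",a,b,12,c)[:2] for a,b in ct]); cc,r=cv2.minEnclosingCircle(p.astype(np.float32)); print("ray",cc,r,rel(s,cc),rel(s,p.mean(0)))
print("zs",np.percentile(P[...,2][l==i],[5,50,95]))
```

```bash
python3 sp.py w10
```

```text
[430.86989411 219.47074543 114.14039804] 104.10548084501946 85.26157176325493
[ 204  165   69   68 1697] [237.89628757 199.20035357]
ray (440.37518310546875, 208.0468292236328) 29.231203079223633 [ -6.4 -13.4  -0. ] [ -6.  -13.2  -0. ]
zs [ 4.54499628 12.6109169  14.04030384]
```

Converted, 50 mm is 0.8, -14.1 mm is -0.2256.

run_rows --offsets '[[[-0.1056,-0.2256,0.8,0,85],[0,0,0.8,0,85],[0,0,0.24,0,85],[0,0,0,0,70],[0,0,0,0,64],[0,0,0,0,50],[0,0,0,0,50],[0,0,0,0,50],[0,0,0,0,50]]]'

```text
clock: 18.98
ee_pos: [442.4, 208.4, 3.2]
orientation: [[-0.97, -0.244, 0.003], [-0.244, 0.97, 0.002], [-0.004, 0.001, -1.0]]
wrist_force: [-3.8, -2.3, 12.6]
opening: 53.5
gripper_force: 60.4
```

```bash
python3 sp.py w11
```

```text
[442.4056879  208.35846681   3.22124595] 104.12720738354017 53.52108856278855
[ 198  203  115   97 4640] [255.21637931 252.81982759]
ray (439.213134765625, 208.19046020507812) 29.512388229370117 [ 3.1  0.6 -0. ] [ 4.7  0.4 -0. ]
zs [ 3.50468697 12.31639068 13.83129714]
```

Spacer gripped, about 1.9 mm forward in tool x, like the lens. Lift and carry.

Converted, -50 mm is -0.8, -40 mm is -0.64.

run_rows --offsets '[[[0,0,-0.48,0,50],[0,0,-0.8,0,50],[0,0,-0.24,0,50],[-0.32,-0.64,0,0,50],[-0.32,-0.64,0,0,50],[-0.32,-0.64,0,0,50],[-0.32,-0.64,0,0,50],[0,0,0,0,50],[0,0,0,0,50],[0,0,0,0,50]]]'

```text
clock: 20.27
ee_pos: [557.3, 72.8, 95.4]
orientation: [[-0.97, -0.245, 0.0], [-0.245, 0.97, 0.0], [-0.0, 0.0, -1.0]]
wrist_force: [0.7, 0.1, 0.5]
opening: 53.3
gripper_force: 63.0
```

Run:
```python
from w import *
s=env.get_state(); print(s["ee_pos"],rel(s,(592.7,31.0),95))
```

```text
[557.28171908  72.78578836  95.38107272] [-24.1 -49.2   0.4]
```

Converted, -24.6 mm is -0.3936, -12.1 mm is -0.1936.

run_rows --offsets '[[[-0.192,-0.3936,0,0,50],[-0.1936,-0.3936,0,0,50],[0,0,0,0,50],[0,0,0,0,50],[0,0,0,0,50]]]'

```text
clock: 20.9
ee_pos: [592.6, 31.0, 95.4]
orientation: [[-0.97, -0.245, 0.0], [-0.245, 0.97, 0.0], [-0.0, 0.0, -1.0]]
wrist_force: [-0.1, -0.6, -0.2]
opening: 53.2
gripper_force: 63.0
```

Run:
```python
from w import *
s,c,im,d,P=look("w12"); print(s["ee_pos"],rel(s,(592.7,31.0),95))
R=s["orientation"]; Q=(P-s["ee_pos"])@R
h=cv2.cvtColor(im,cv2.COLOR_RGB2HSV); k=(((h[...,0]<8)|(h[...,0]>172))&(h[...,1]>130)); k[330:]=0
m=k&(np.abs(Q[...,0]-2)<32)&(np.abs(Q[...,1])<32)&(Q[...,2]>-22)&(Q[...,2]<30)
q=Q[m]; print(np.percentile(q[:,2],[2,10,30,50,70,98])); zt=np.percentile(q[:,2],30); q=q[np.abs(q[:,2]-zt)<3]
A=np.c_[q[:,:2],np.ones(len(q))]; print(len(q),np.linalg.lstsq(A,q[:,2],rcond=None)[0],cv2.minEnclosingCircle(q[:,:2].astype(np.float32)))
```

```text
[592.63995599  31.00965398  95.35933543] [-0.1 -0.   0.4]
[-10.69030071 -10.1467163   -9.55877455  -8.98239602  -6.9746952
   0.53950984]
3810 [-4.40438901e-03 -2.69277777e-04 -9.24689948e+00] ((0.8921498656272888, 0.4918018579483032), 28.755599975585938)
```

The rows are not in the units I measure in: shifts go in shares of 62.5 mm and turns go in shares of 2 pi rad. I convert before sending: 20 mm is 0.32, 8 mm is 0.128.

run_rows --offsets '[[[0.0096,0,0.32,0,50],[0,0,0.32,0,50],[0,0,0.128,0,50],[0,0,0.096,0,50],[0,0,0.08,0,50],[0,0,0.064,0,50],[0,0,0,0,50],[0,0,0,0,50]]]'

```text
clock: 21.95
ee_pos: [592.5, 30.0, 32.2]
orientation: [[-0.97, -0.244, -0.0], [-0.244, 0.97, 0.0], [0.0, 0.0, -1.0]]
wrist_force: [-1.7, -0.1, -0.2]
opening: 53.2
gripper_force: 63.0
```

Converted, 2.5 mm is 0.04, 0.5 mm is 0.008.

run_rows --offsets '[[[0,0.008,0.04,0,50],[0,0,0,0,50],[0,0,0,0,50]]]'

```text
clock: 22.32
ee_pos: [592.5, 30.5, 29.7]
orientation: [[-0.97, -0.244, 0.0], [-0.244, 0.97, -0.0], [-0.0, -0.0, -1.0]]
wrist_force: [-1.5, -0.0, 0.1]
opening: 53.6
gripper_force: 63.0
```

Converted, 1.5 mm is 0.024.

run_rows --offsets '[[[0,0,0.024,0,50],[0,0,0,0,50],[0,0,0,0,50]]]'

```text
clock: 22.7
ee_pos: [592.6, 30.5, 28.5]
orientation: [[-0.97, -0.244, 0.0], [-0.244, 0.97, 0.0], [-0.0, -0.0, -1.0]]
wrist_force: [-3.5, 0.8, 4.2]
opening: 53.4
gripper_force: 63.6
```

Contact at 4 N: the spacer is resting on the lens. Release and look.

Converted, -50 mm is -0.8, -42 mm is -0.672.

run_rows --offsets '[[[0,0,0,0,68],[0,0,0,0,68],[0,0,0,0,68],[0,0,-0.48,0,68],[0,0,-0.8,0,68],[0,0,-0.672,0,85],[0,0,0,0,85],[0,0,0,0,85],[0,0,0,0,85]]]'

```text
clock: 23.82
ee_pos: [591.8, 30.4, 148.7]
orientation: [[-0.97, -0.244, -0.002], [-0.244, 0.97, -0.0], [0.002, 0.0, -1.0]]
wrist_force: [-0.9, 0.3, -0.5]
opening: 85.1
gripper_force: 0.0
```

Run:
```python
from w import *
s,c,im,d,P=look("w13"); print(s["ee_pos"],yaw(s))
h=cv2.cvtColor(im,cv2.COLOR_RGB2HSV); k=(((h[...,0]<8)|(h[...,0]>172))&(h[...,1]>110))&(np.linalg.norm(P[...,:2]-[590.6,30.4],axis=2)<32)
q=P[k]; print(len(q),np.percentile(q[:,2],[5,50,95])); q=q[q[:,2]>np.median(q[:,2])-4]
A=np.c_[q[:,:2]-[590.6,30.4],np.ones(len(q))]; print(np.linalg.lstsq(A,q[:,2],rcond=None)[0],cv2.minEnclosingCircle(q[:,:2].astype(np.float32)))
print("to ring",rel(s,(449,94.4)))
```

```text
[591.83478458  30.44764086 148.66496548] 104.10710491377849
1625 [29.6862954  38.72285962 40.08986184]
[-1.74984239e-02  9.97746558e-03  3.90276279e+01] ((590.09033203125, 30.109390258789062), 29.287517547607422)
to ring [122.9  96.8   0.3]
```

View pics/w13.png

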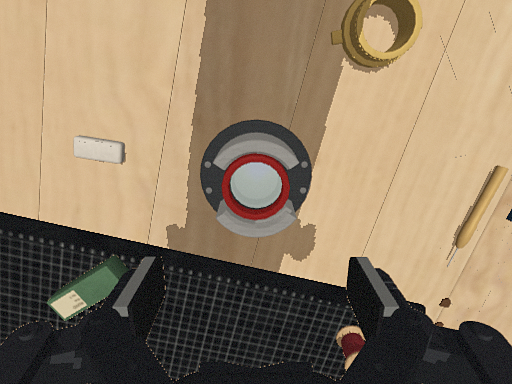

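The spacer is level on the lens in the barrel, centred at (256,187). Now the ring.

Converted, 41 mm is 0.656, 32.3 mm is 0.5168.

run_rows --offsets '[[[0.656,0.5168,0.096,0,85],[0.656,0.5168,0.096,0,85],[0.656,0.5168,0.096,0,85],[0,0,0,0,85],[0,0,0,0,85],[0,0,0,0,85]]]'

```text
clock: 24.62
ee_pos: [450.3, 94.2, 132.1]
orientation: [[-0.97, -0.243, -0.0], [-0.243, 0.97, -0.0], [0.0, -0.0, -1.0]]
wrist_force: [-1.1, -0.9, -0.7]
opening: 85.0
gripper_force: 0.0
```

Create rg.py:
```python
from w import *
import sys
s,c,im,d,P=look(sys.argv[1]); print(s["ee_pos"],yaw(s),s["q"].round(2))
Z=P[...,2];X=P[...,:2]; c0=np.array([449,94.4])
m=(np.linalg.norm(X-c0,axis=2)<40)&(Z>25)&(Z<36); q=X[m].astype(np.float32); cc,r=cv2.minEnclosingCircle(q); print("collar",cc,r,np.median(Z[m]),rel(s,cc)); cc=np.array(cc)
h=cv2.cvtColor(im,cv2.COLOR_RGB2HSV)
g=(h[...,0]>17)&(h[...,0]<32)&(h[...,1]>130)
v,u=np.nonzero((np.linalg.norm(X-c0,axis=2)<55)&g); p=np.array([onplane("wrist",a,b,5,c)[:2] for a,b in zip(u,v)])-cc; r=np.hypot(*p.T)
k=(r>31)&(r<38); a=np.degrees(np.arctan2(p[k,1],p[k,0])); hist=np.histogram(a,np.arange(-180,181,10)); print([(int(b),int(n)) for n,b in zip(*hist) if n>3])
```

```bash
python3 rg.py w14
```

```text
[450.28150828  94.16688549 132.06161645] 104.06971154862427 [ 0.21 -0.14 -0.24  1.47 -0.   -0.04]
collar (447.9798889160156, 95.18687438964844) 24.416574478149414 30.954641173244628 [2.  1.5 0. ]
[(-80, 21), (-70, 37), (-60, 8), (-30, 7), (-20, 15), (-10, 18), (0, 21), (10, 22), (20, 22), (30, 15), (40, 13), (50, 4), (100, 15), (110, 32), (120, 11)]
```

View pics/w14.png

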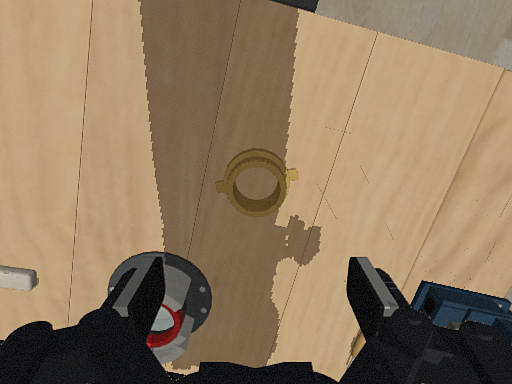

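The ring is at (257,184) with lugs at (221,187) and (293,175), so its axis is at 114°. It needs 10° clockwise to meet the slots at 104°. Now I grasp the collar.

Converted, 50 mm is 0.8, 21 mm is 0.336.

run_rows --offsets '[[[0.0352,0.0128,0.8,0,85],[0,0,0.8,0,85],[0,0,0.336,0,85],[0,0,0,0,70],[0,0,0,0,60],[0,0,0,0,40],[0,0,0,0,40],[0,0,0,0,40],[0,0,0,0,40],[0,0,0,0,40]]]'

```text
clock: 25.92
ee_pos: [448.5, 94.9, 13.1]
orientation: [[-0.97, -0.244, 0.003], [-0.244, 0.97, 0.0], [-0.003, -0.0, -1.0]]
wrist_force: [0.0, -2.0, 5.6]
opening: 45.6
gripper_force: 61.3
```

Converted, -47 mm is -0.752, -40.9 mm is -0.6544, 0.175 rad / 6.2832 = 0.0279.

run_rows --offsets '[[[0,0,-0.64,0,40],[0,0,-0.752,0,40],[-0.6544,-0.5184,0,0,40],[-0.6544,-0.5184,0,0,40],[-0.6544,-0.5184,0,0,40],[0,0,0,0.0279,40],[0,0,0,0,40],[0,0,0,0,40],[0,0,0,0,40]]]'

```text
clock: 27.05
ee_pos: [589.7, 30.6, 98.9]
orientation: [[-0.997, -0.074, 0.001], [-0.074, 0.997, 0.0], [-0.001, -0.0, -1.0]]
wrist_force: [-0.1, 0.2, -1.6]
opening: 46.0
gripper_force: 61.7
```

Run:
```python
from w import *
s,c,im,d,P=look("w15"); print(s["ee_pos"],yaw(s),rel(s,(591.2,30.6)))
R=s["orientation"]; Q=(P-s["ee_pos"])@R
m=(np.abs(Q[...,0]-2)<30)&(np.abs(Q[...,1])<26)&(Q[...,2]>-24)&(Q[...,2]<-12)&(np.arange(384)[:,None]<330)
h=cv2.cvtColor(im,cv2.COLOR_RGB2HSV); m&=(h[...,1]>100)
q=Q[m]; print(m.sum(),np.percentile(q[:,2],[5,50,95])); A=np.c_[q[:,:2],np.ones(len(q))]; print(np.linalg.lstsq(A,q[:,2],rcond=None)[0],cv2.minEnclosingCircle(q[:,:2].astype(np.float32)))
```

```text
[589.72020099  30.64867143  98.88123255] 94.22466912263236 [-1.5 -0.2  0. ]
4133 [-18.93014131 -17.66854532 -13.01250048]
[-4.74048813e-03 -9.95769829e-04 -1.70855218e+01] ((0.20112089812755585, 0.5612275004386902), 26.229433059692383)
```

View pics/w15.png

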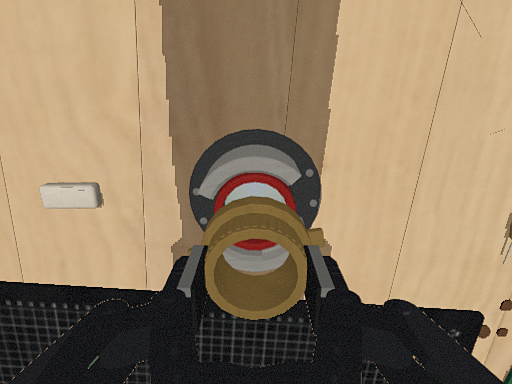

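Ring held level, right lug at (317,235) lined up with the slot. Shift and lower.

Converted, 15 mm is 0.24, -1.3 mm is -0.0208.

run_rows --offsets '[[[-0.0208,-0.0016,0.24,0,40],[0,0,0.24,0,40],[0,0,0.128,0,40],[0,0,0.08,0,40],[0,0,0,0,40],[0,0,0,0,40]]]'

```text
clock: 27.85
ee_pos: [591.5, 30.3, 55.6]
orientation: [[-0.997, -0.071, 0.001], [-0.071, 0.997, 0.0], [-0.001, -0.0, -1.0]]
wrist_force: [-0.5, -0.2, -0.6]
opening: 45.7
gripper_force: 61.7
```

Converted, 2 mm is 0.032.

run_rows --offsets '[[[0,0,0.032,0,40],[0,0,0.032,0,40],[0,0,0,0,40],[0,0,0,0,40]]]'

```text
clock: 28.35
ee_pos: [591.2, 30.3, 51.2]
orientation: [[-0.997, -0.071, -0.0], [-0.071, 0.997, 0.0], [0.0, 0.0, -1.0]]
wrist_force: [-0.1, 0.1, -0.7]
opening: 45.4
gripper_force: 61.7
```

Converted, 2 mm is 0.032.

run_rows --offsets '[[[0,0,0.032,0,40],[0,0,0.032,0,40],[0,0,0,0,40],[0,0,0,0,40]]]'

```text
clock: 28.85
ee_pos: [591.4, 30.4, 48.0]
orientation: [[-0.997, -0.071, 0.001], [-0.071, 0.997, 0.0], [-0.001, -0.0, -1.0]]
wrist_force: [-3.0, -0.2, 8.0]
opening: 46.0
gripper_force: 62.1
```

8 N at 2.5 mm down, as specified. Now turn clockwise.

Converted, 0.3 mm is 0.0048, 0.12 rad / 6.2832 = 0.0191.

run_rows --offsets '[[[0,0,0.0048,0.0191,40],[0,0,0,0.0191,40],[0,0,0,0.0191,40],[0,0,0,0.0191,40],[0,0,0,0.0191,40],[0,0,0,0.0191,40],[0,0,0,0.0191,40],[0,0,0,0.0191,40],[0,0,0,0,40],[0,0,0,0,40]]]'

```text
clock: 30.1
ee_pos: [592.0, 30.4, 48.1]
orientation: [[-0.63, 0.776, 0.002], [0.776, 0.63, 0.0], [-0.001, 0.002, -1.0]]
wrist_force: [0.5, -0.2, 8.0]
opening: 46.2
gripper_force: 62.3
```

```bash
python3 -c "
from w import *; s=env.get_state(); print(yaw(s),s['ft_torque'],s['q'].round(2))"
```

```text
39.06267482605403 [-0.05707313  0.08357537 -0.15845073] [ 0.05  0.19 -0.06  1.32 -0.    0.94]
```

Converted, 0.12 rad / 6.2832 = 0.0191.

run_rows --offsets '[[[0,0,0,0.0191,40],[0,0,0,0.0191,40],[0,0,0,0.0191,40],[0,0,0,0.0127,40],[0,0,0,0.0095,40],[0,0,0,0.0095,40],[0,0,0,0,40],[0,0,0,0,40]]]'

```text
clock: 31.1
ee_pos: [591.6, 31.4, 47.9]
orientation: [[-0.124, 0.992, 0.001], [0.992, 0.124, 0.002], [0.002, 0.002, -1.0]]
wrist_force: [-1.3, 3.2, 8.5]
opening: 45.7
gripper_force: 62.5
```

```bash
python3 -c "
from w import *; s=env.get_state(); print(yaw(s),s['ft_torque'],s['q'].round(2))"
```

```text
7.125460539054696 [0.92521063 0.4404147  1.12648698] [ 0.05  0.19 -0.06  1.32  0.    1.5 ]
```

Torque rose to 1.1 N m: the stop is reached. Release and check.

Converted, -50 mm is -0.8, -40 mm is -0.64, -0.04 rad / 6.2832 = -0.0064.

run_rows --offsets '[[[0,0,0,-0.0064,40],[0,0,0,0,60],[0,0,0,0,70],[0,0,0,0,85],[0,0,0,0,85],[0,0,-0.64,0,85],[0,0,-0.8,0,85],[0,0,-0.32,0,85],[0,0,0,0,85],[0,0,0,0,85]]]'

```text
clock: 32.35
ee_pos: [590.7, 30.3, 155.4]
orientation: [[-0.161, 0.987, -0.002], [0.987, 0.161, -0.0], [0.0, -0.002, -1.0]]
wrist_force: [-0.4, 0.8, -1.0]
opening: 84.9
gripper_force: 0.0
```

Run:
```python
from w import *
s,c,im,d,P=look("w16"); print(s["ee_pos"],yaw(s))
Z=P[...,2];X=P[...,:2]; c0=np.array([590.6,30.4])
m=(np.linalg.norm(X-c0,axis=2)<30)&(Z>58)&(Z<76); q=P[m]; cc,r=cv2.minEnclosingCircle(q[:,:2].astype(np.float32)); A=np.c_[q[:,:2]-c0,np.ones(len(q))]
print(cc,r,np.percentile(q[:,2],[5,50,95]),np.linalg.lstsq(A,q[:,2],rcond=None)[0])
rm=(np.linalg.norm(X-c0,axis=2)<43)&(np.linalg.norm(X-c0,axis=2)>33)&(Z>42)&(Z<52); print("rim",np.median(Z[rm]))
k=im[80:300,150:370]; cv2.imwrite("pics/w16c.png",cv2.resize(k[:,:,::-1],None,fx=2.5,fy=2.5,interpolation=cv2.INTER_CUBIC))
```

```text
[590.74505667  30.30697334 155.40156971] 9.277878191275232
(592.3089599609375, 31.23224449157715) 24.49051284790039 [59.61329465 66.24343589 67.51244871] [2.09910470e-03 6.33265809e-03 6.53725878e+01]
rim 47.501080879803006
```

View pics/w16c.png

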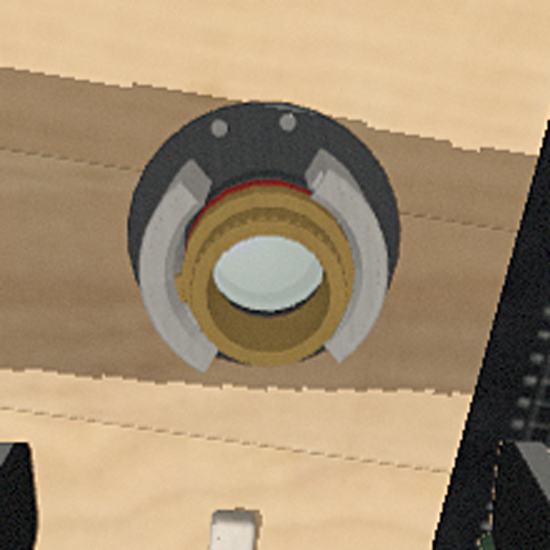

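The ring top is 18.7 mm above the rim, which puts its underside at about 35.3 mm. It is level and centred, with the lugs under the wall arcs and none left in the slots. Handing in.

```bash
python3 -c "
from bench import env; print(env.job_done())"
```

```text
the job is handed in; nothing more can be done
None
```

The magnifier is assembled, released and handed in at about 32 s: lens and spacer lie flat, and the ring is screwed to its stop with its underside measured at about 35.3 mm; the hand-in gave no verdict.

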